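# Start the banknote counter

## Task

Set the banknote counter running from its key deck, using fingertip pushes only and in this order: push the raised end (the one towards the note hopper) of the long rocker switch down until it has gone fully over, then press the round key fully in so that it stays down, then press the wide bar key fully down for a moment and let it spring back up. Leave the square key alone, and do not lift, carry or push aside the paperweight and stamp on the deck, or the money bundle and phone on the robot's right of it.

Things in the scene. Friction and masses are not known exactly. Their poses are not given: they have to be found in the camera images.
- counter: banknote counter, fixed. Origin: on the desk under the centre of its flat dark key deck (80 mm above the desk, 210 mm along the counter's x, 270 mm along y). On its +y side is the white hopper part (y 135 to 325 mm, walls up to 122 mm above the desk). Four white controls, in line with its axes, stand on the deck at x = +-48, y = +-64 mm; which is where changes.
- rocker_push (a point): where to push the rocker: top of its raised half, 24 mm from the pivot, about 100 mm above the desk at first; moves with it. The rocker is a shallow V in a low dark frame, 68 mm along the counter's y, 42 mm wide; pivot along x through its middle, 93 mm above the desk. The raised half is on the counter's +y side (end 102 mm high); pushed over it lies level at 93 mm and the other half rises.
- rocker (a joint): angle of the rocker: 0 = off (+y half raised), 0.28 rad = fully over (+y half level). It stays where it is left; about 1.3 to 3 N on its raised half pushes it over.
- round_key_top (a point): centre of the top of the round key, 40 mm in diameter in a round dark collar; 100 mm above the desk when up. This point moves with the key.
- round_key (a joint): how far the round key is pushed in, m: 0 = up, 0.008 = fully in. It takes about 2 N and stays where it is left.
- bar_key_top (a point): centre of the top of the wide bar key, 68 mm along the counter's y by 22 mm along x; 98 mm above the desk when up. This point moves with the key.
- bar_key (a joint): how far the bar key is pressed, m: 0 = up, 0.006 = fully down. A spring (1.2 N at the top, 4 N fully down) raises it when let go.
- square_key_top (a point): centre of the top of the square key, 36 by 36 mm, 98 mm above the desk; not to be pressed.
- square_key (a joint): how far the square key is pressed, m: 0 = up, 0.006 = fully down; sprung like the bar key.
- paperweight: small loose brass paperweight standing near the middle of the key deck between the four controls, 32 mm across, 38 mm high; origin at the centre of its underside.
- stamp: loose wooden hand stamp standing on the key deck near the middle of its far (+x) edge, 26 mm across, 43 mm high; origin at the centre of its underside.
- bundle: loose strapped brick of banknotes lying on the desk beside the counter on its -y side, 155 x 66 x 28 mm; origin at the centre of its underside.
- phone: loose mobile phone lying flat on the right of the desk, 155 x 74 x 9 mm; origin at the centre of its underside.
Mind the look-alikes: they are no part of the job. Of the things that look like the phone, take the one that is farthest from the robot's base at the start.

How it is judged:
On the way, in this order (a step that is already met when the one before it is completed fails the run):
1. the rocker is pushed fully over (value of joint rocker above 0.24 rad), for 0.1 s.
2. then the round key is pressed fully in (value of joint round_key above 0.0065 m), for 0.1 s.
3. then the bar key is pressed fully down (value of joint bar_key above 0.0045 m), for 0.1 s.
At the end, for the whole second after the job is handed in: The rocker is over (more than 0.23 of 0.28 rad), the round key stays in (more than 6 of 8 mm), the bar key and the square key are up (within 1 mm), and the paperweight, stamp, bundle and phone are at rest within 25 mm of where they were (value of joint rocker above 0.23 rad and value of joint round_key above 0.006 m and value of joint each of bar_key, square_key below 0.001 m and not (distance of paperweight from where it was at the start of the episode above 0.025 m) and not (distance of stamp from where it was at the start of the episode above 0.025 m) and not (distance of bundle from where it was at the start of the episode above 0.025 m) and not (distance of phone from where it was at the start of the episode above 0.025 m) and linear speed of each of paperweight, stamp, bundle, phone below 0.02 m/s); the robot touches nothing.
It fails at once if the round key or the bar key is pressed (over 3 mm) before the rocker is over (value of joint rocker below 0.2 rad and value of joint any of round_key, bar_key above 0.003 m).
It fails at once if the bar key is pressed (over 3 mm) before the round key is in (value of joint round_key below 0.005 m and value of joint bar_key above 0.003 m).
It fails at once if the square key is pressed (over 2.5 mm) (value of joint square_key above 0.0025 m).
It fails at once if the paperweight, stamp, bundle or phone is lifted, carried, tipped over or pushed aside (moved more than 25 mm or leaning more than 0.4 rad) (distance of any of paperweight, stamp, bundle, phone from where it was at the start of the episode above 0.025 m or angle between any of paperweight, stamp, bundle, phone's own z axis and vertical above 0.4 rad).
It also fails if it takes over 45 s, if anything falls off the work surface, if the arm or the gripper's body presses on something with over 40 N, if the wrist force passes 120 N, or if a joint passes its speed limit or range.

## Robot

A 7-joint arm with a two-finger parallel gripper is mounted at the origin on the work surface. World frame = base frame: x ahead of the robot, y to its left, z up, the work surface at z = 0. Lengths are in m, angles in rad, forces in N, time in s.
With the tool pointing down it reaches from about 0.425 to 0.925 m from the base axis. Payload 6.8 kg.
Tool frame: the origin (TCP) lies midway between the tips of the shut fingers; the grasp point (between the pads) lies 19 mm behind it; z points along the fingers, y is the line along which they close (so a half turn about z gives the same grasp; the last joint's range is limited). The gripper opens to 85 mm and grips with 20 to 120 N. Pads are 22 mm wide; open, the fingers measure 114 mm over their backs; the gripper's body (76 mm by 85 mm) begins 54 mm behind the grasp point. The pads swing forward as they close: fully open they stand 13 mm farther back than shut.
Start: joints at [-1.387, 0.477, 0.022, 1.555, -0.011, 1.109, -0.083], TCP at [0.194, 0.646, 0.231] pointing down, gripper open.
Joint ranges: [-2.96, 2.96], [-0.34, 2.1], [-1.41, 1.46], [0.24, 2.44], [-1.37, 4.51], [0.17, 1.92], [-2.96, 2.96]. Speed limits (rad/s): [2.39, 2.39, 3.14, 3.14, 3.14, 3.14, 3.14].

## Interface

Orientations are given as a unit quaternion [w, x, y, z].
In Python, from station import bot, imaging gives the robot as it stands.
- The arm moves only by the tool move_arm, never from a script. Its argument "commands" is a list that holds one entry, the list of rows, each a list of 7 numbers: the shift along the tool's x, y, z in m, then the turn, a rotation vector about the tool's x, y, z in degrees, then the finger opening in m, from 0 to 0.0854. In form: [[[x, y, z, rx, ry, rz, grip], ...]]. A call has 1 to 20 rows; each row shifts and turns the commanded pose from where the row before left it, along the tool's axes as they then stand; what a row does not reach is not made up. A row lasts 1/8 s, in which the tool goes at most 62.5 mm and 10.7 degrees, less where a joint would pass 70% of its speed; a pose out of reach is approached as far as the arm can. A call is refused whole if a number of a shift passes 0.0625 or a number of a turn 10.7, either way. A call with a gripper value outside its range is refused whole. The fingers move at their own pace and stop on an object; "squeeze" is the grip in N (left out, the last holds). Time passes only in rows, so rows that do not move let the fingers close. It gives the time, the measured TCP pose, the force, the opening and the grip force at its end, in the units of the state.
- bot.get_obs(): the state, without advancing time (a new reading comes with each control period).
- imaging.read_camera(name): name is "scene" or "top" or "wrist"; returns the picture (420x560x3 uint8, red, green, blue); there is no depth.
- imaging.calibration(name): a dict with "intrinsics" (3x3 intrinsics, pixels), "extrinsics" (4x4, takes a point from camera to world coordinates); the wrist camera has in their place "mount" (4x4, takes a point from camera to tool coordinates, whose origin is the TCP and whose axes are the flange's). Camera axes: x right, y down, z forward; pixel columns grow to the right and rows downward; lengths in m; the calibration is good to about 2 mm. A picture is of the moment at which its call begins: read the wrist's pose just before it. calibration takes no time and is no camera call.
- bot.hand_in(): hands the job in; it is judged then, once.
The state is a dict: "t": time; "q": joint angles; "joint_vel": joint speeds; "joint_torque": joint torques, N m; "eef_pos": TCP position; "tool_rot": TCP orientation; "contact_force": force on the tool from outside, world axes, zero at the start; "torque": the same for the moment, N m; "gripper_width": opening from 0.0 (shut) to 1.0 (fully open); "grasp_force": force on a finger pad.
Only numpy, scipy, OpenCV 4.12 (cv2) and the standard library are available. Lean on these libraries where they do the work, as an engineer would, in place of code of your own. Each camera call takes 0.05 s, during which the arm holds its last target. There are 200 camera calls.

## Working session

There is one attempt and no reset: what is moved stays moved. The work goes in short steps, Python scripts to look and compute and a tool call to move; the robot and the scene stay as the last step left them, time stands still between calls to the robot, and variables do not carry over. Pictures are saved under pics/ and viewed, at most 10 in all, crops included, and the job is handed in when it is done.

Besides the shell and the picture viewer there is one more tool, called by a JSON object that holds its "method" and its "body". move_arm: Moves the arm, as the interface text tells. Its arguments: {"type":"object","properties":{"commands":{"type":"array","items":{"type":"array","items":{"type":"array","items":{"type":"number"}}}},"squeeze":{"type":"number"}},"required":["commands"]}

```bash
mkdir -p pics
python3 - <<'E'
from station import bot, imaging
import cv2,numpy as np
o=bot.get_obs(); print(o['t'],o['eef_pos'],o['tool_rot'])
for n in ("scene","top"):
    im=imaging.read_camera(n); cv2.imwrite(f'pics/{n}0.png',im[:,:,::-1])
    c=imaging.calibration(n); print(n,np.round(c['intrinsics'],1).tolist(),np.round(c['extrinsics'],3).tolist())
print(np.round(imaging.calibration('wrist')['mount'],3).tolist())
E
```

```text
0.0 [0.19402228 0.64589253 0.23032808] [-6.71133571e-05  1.45370740e-01  9.89376833e-01 -9.08974490e-04]
scene [[495.2, 0.0, 287.9], [0.0, 495.2, 214.6], [0.0, 0.0, 1.0]] [[-0.304, 0.58, -0.756, 1.327], [0.952, 0.168, -0.254, 0.136], [-0.02, -0.797, -0.604, 0.721], [0.0, 0.0, 0.0, 1.0]]
top [[448.1, 0.0, 273.5], [0.0, 448.1, 214.0], [0.0, 0.0, 1.0]] [[0.03, -0.99, 0.137, 0.409], [-0.999, -0.025, 0.039, -0.162], [-0.035, -0.138, -0.99, 0.98], [0.0, 0.0, 0.0, 1.0]]
[[0.0, -0.952, -0.305, 0.079], [1.0, 0.0, 0.0, 0.0], [-0.0, -0.305, 0.952, -0.142], [0.0, 0.0, 0.0, 1.0]]
```

View pics/top0.png

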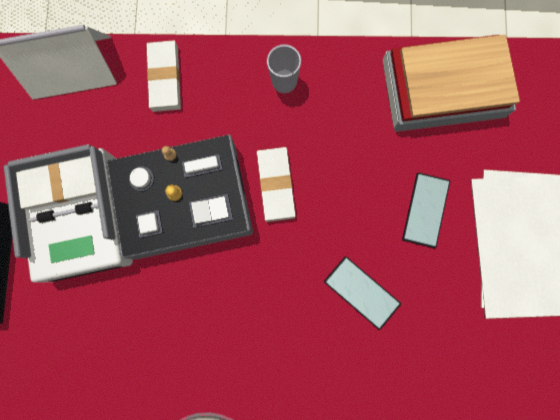

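View pics/scene0.png

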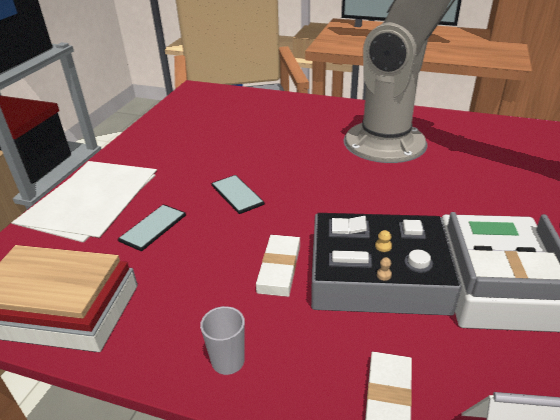

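The top view shows the counter, with its hopper on the left (+y). The controls are the round key (140,178), bar (202,165), square key (148,223) and rocker (210,210), whose raised left half faces the hopper. The paperweight is at (173,192) and the stamp at (169,153). There are two phones, at (426,210) and (362,292). The farther one, (426,210), is the one meant; neither is on my way. The bundle is at (276,184).

```bash
cat > h.py <<'E'
from station import bot, imaging
import cv2,numpy as np
from scipy.spatial.transform import Rotation as R
def ray(K,T,uv,z):
    d=T[:3,:3]@np.linalg.solve(K,[uv[0],uv[1],1.]); return T[:3,3]+d*(z-T[2,3])/d[2]
def cam(n):
    c=imaging.calibration(n); K=np.array(c['intrinsics'])
    if n!='wrist': return K,np.array(c['extrinsics'])
    o=bot.get_obs(); T=np.eye(4); w,x,y,z=o['tool_rot']; T[:3,:3]=R.from_quat([x,y,z,w]).as_matrix(); T[:3,3]=o['eef_pos']
    return K,T@np.array(c['mount'])
def blobs(im,box,amin,thr=150):
    x0,y0,x1,y1=box; s=im[y0:y1,x0:x1]
    m=((s.min(2)>thr)).astype(np.uint8)*255
    m=cv2.morphologyEx(m,cv2.MORPH_CLOSE,np.ones((5,5)))
    out=[]
    for c in cv2.findContours(m,cv2.RETR_EXTERNAL,cv2.CHAIN_APPROX_NONE)[0]:
        if cv2.contourArea(c)>amin:
            (u,v),wh,a=cv2.minAreaRect(c); M=cv2.moments(c); out.append((M['m10']/M['m00']+x0,M['m01']/M['m00']+y0,wh,a))
    return out
E
python3 - <<'E'
from h import *
K,T=cam('top'); im=imaging.read_camera('top')
for b in blobs(im,(122,143,240,245),80):
    print(np.round(b[:2],1),np.round(b[2],1),round(b[3]),np.round(ray(K,T,b[:2],.098),4))
cv2.imwrite('pics/crop.png',cv2.resize(im[130:265,95:260,::-1],None,fx=4,fy=4,interpolation=cv2.INTER_CUBIC))
E
```

```text
[146.8 222.6] [17.7 17.7] 79 [0.5071 0.1261 0.098 ]
[209.2 209.4] [21.3 34. ] 79 [0.5369 0.0017 0.098 ]
[138.8 176.8] [18. 18.] 90 [0.6004 0.1492 0.098 ]
[200.4 163.7] [10.7 33. ] 78 [0.6303 0.0245 0.098 ]
```

View pics/crop.png

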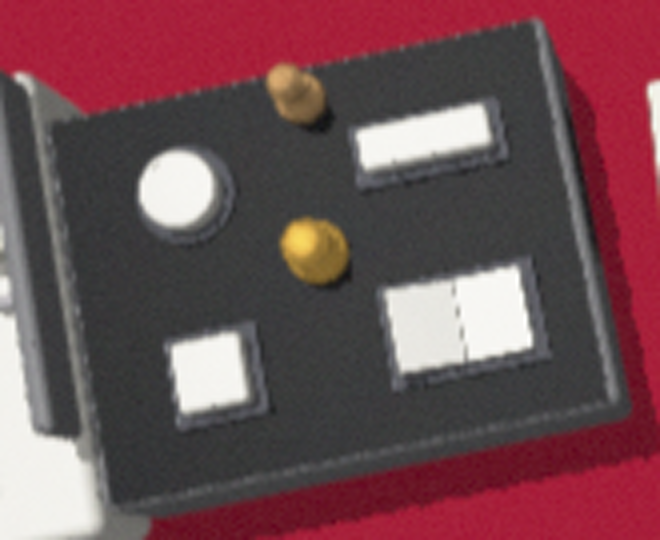

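The crop confirms the four controls, the raised (left, greyer) half of the rocker, the paperweight and the stamp. The measured spacings, 128 and 96 mm, match the given layout. Next I turn the tool into line with the counter, shut the fingers and go above the rocker.

{"method": "move_arm", "body": {"commands": [[[0,0,0,0,0,-10.05,0],[0,0,0,0,0,-10.05,0],[0,0,0,0,0,-10.05,0],[-0.0153,-0.0572,0.003,0,0,0,0],[-0.0153,-0.0572,0.003,0,0,0,0],[-0.0153,-0.0572,0.003,0,0,0,0],[-0.0153,-0.0572,0.003,0,0,0,0],[-0.0153,-0.0572,0.003,0,0,0,0],[-0.0153,-0.0572,0.003,0,0,0,0],[-0.0153,-0.0572,0.003,0,0,0,0],[-0.0153,-0.0572,0.003,0,0,0,0],[-0.0153,-0.0572,0.003,0,0,0,0],[-0.0153,-0.0572,0.003,0,0,0,0],[-0.0153,-0.0572,0.003,0,0,0,0],[-0.0153,-0.0572,0.003,0,0,0,0],[0,0,0,0,0,0,0],[0,0,0,0,0,0,0]]]}}

```text
t: 2.28
eef_pos: [0.5318, 0.0219, 0.195]
tool_rot: [-0.0, -0.117, 0.993, 0.0]
contact_force: [-0.1, 1.4, 0.3]
gripper_width: 0.003
grasp_force: 0.0
```

Run:
```python
from h import *
o=bot.get_obs(); print(o['t'],o['eef_pos'],o['tool_rot'],o['contact_force'],o['gripper_width'])
K,T=cam('wrist'); im=imaging.read_camera('wrist'); cv2.imwrite('pics/w1.png',im[:,:,::-1])
for b in blobs(im,(0,0,560,420),800):
    print(np.round(b[:2],1),np.round(b[2],1),round(b[3]),np.round(ray(K,T,b[:2],.098),4))
```

```text
2.275 [0.53179326 0.02186486 0.19497063] [-4.34973385e-04 -1.16798439e-01  9.93155524e-01  2.00572828e-04] [-0.13085369  1.39399801  0.32381819] 0.0033586304124979902
[425.8 329.9] [47.1 35. ] 29 [0.5965 0.1501 0.098 ]
[101.2 276.2] [79.3 58.9] 4 [ 0.6079 -0.0915  0.098 ]
[437.8 210.9] [56. 48.] 0 [0.5057 0.1252 0.098 ]
[250.4 210.8] [101.  59.] 3 [0.535  0.0021 0.098 ]
[ 94.5 179.4] [86.3 71.5] 4 [ 0.5376 -0.1021  0.098 ]
[549.2 148.2] [76. 26.] 90 [0.4493 0.1797 0.098 ]
```

View pics/w1.png

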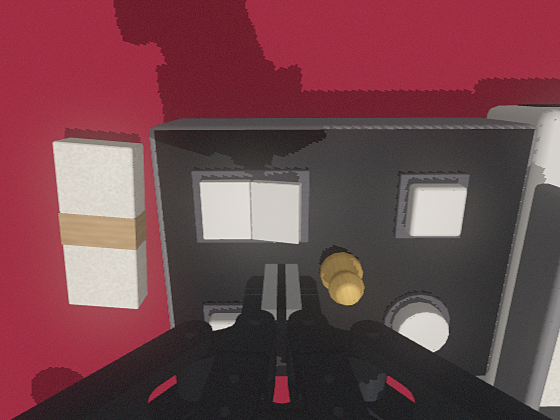

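The wrist view agrees within 2 mm: rocker at (250,211) with its raised half on the right, square key (438,211), round key (426,330), paperweight (343,280). The TCP is over the raised half, so I push down.

{"method": "move_arm", "body": {"commands": [[[0,0,0.045,0,0,0,0],[0,0,0.044,0,0,0,0],[0,0,0.004,0,0,0,0],[0,0,0.004,0,0,0,0],[0,0,0.004,0,0,0,0],[0,0,0.001,0,0,0,0],[0,0,0,0,0,0,0]]]}}

```text
t: 3.2
eef_pos: [0.5328, 0.0217, 0.094]
tool_rot: [0.001, -0.117, 0.993, 0.0]
contact_force: [-0.1, 1.4, 1.0]
gripper_width: -0.004
grasp_force: 0.6
```

{"method": "move_arm", "body": {"commands": [[[0,0,0.001,0,0,0,0],[0,0,0.001,0,0,0,0],[0,0,0,0,0,0,0]]]}}

```text
t: 3.58
eef_pos: [0.5329, 0.0216, 0.093]
tool_rot: [0.001, -0.117, 0.993, 0.0]
contact_force: [-4.1, 1.4, 16.9]
gripper_width: 0.003
grasp_force: 8.2
```

Firm stop at 93 mm. Next: raise and look.

{"method": "move_arm", "body": {"commands": [[[0,0,-0.05,0,0,0,0],[0,0,-0.052,0,0,0,0],[0,0,0,0,0,0,0]]]}}

```text
t: 3.95
eef_pos: [0.5347, 0.0214, 0.1972]
tool_rot: [0.004, -0.117, 0.993, 0.0]
contact_force: [-0.2, -0.4, -0.6]
gripper_width: -0.002
grasp_force: 0.0
```

Run:
```python
from h import *
o=bot.get_obs(); print(o['t'],o['eef_pos'],o['contact_force'])
im=imaging.read_camera('wrist'); cv2.imwrite('pics/w2.png',im[:,:,::-1])
```

```text
3.95 [0.53474552 0.02135827 0.19720122] [-0.20380992 -0.4117115  -0.55196273]
```

View pics/w2.png

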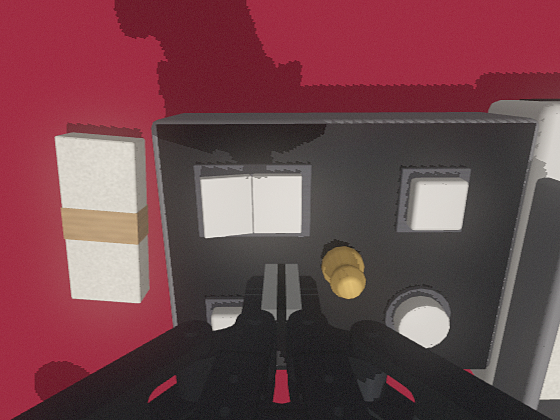

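The rocker (right half now level, left half raised) has gone over. Now the round key.

{"method": "move_arm", "body": {"commands": [[[-0.0308,0.0365,0,0,0,0,0],[-0.0308,0.0365,0,0,0,0,0],[-0.0308,0.0365,0,0,0,0,0],[0,0,0,0,0,0,0],[0,0,0.046,0,0,0,0],[0,0,0.046,0,0,0,0],[0,0,0.004,0,0,0,0],[0,0,0.004,0,0,0,0],[0,0,0.002,0,0,0,0],[0,0,0.001,0,0,0,0],[0,0,0,0,0,0,0]]]}}

```text
t: 5.38
eef_pos: [0.5973, 0.1495, 0.0921]
tool_rot: [0.001, -0.117, 0.993, 0.0]
contact_force: [-1.6, -1.1, 5.9]
gripper_width: 0.0
grasp_force: 2.8
```

{"method": "move_arm", "body": {"commands": [[[0,0,0.001,0,0,0,0],[0,0,0,0,0,0,0]]]}}

```text
t: 5.62
eef_pos: [0.5974, 0.1495, 0.0919]
tool_rot: [0.001, -0.117, 0.993, 0.0]
contact_force: [-3.9, -1.3, 12.1]
gripper_width: 0.002
grasp_force: 6.3
```

Firm stop at 92 mm, so the round key is fully in. Next: raise, move over the bar key and check.

{"method": "move_arm", "body": {"commands": [[[0,0,-0.05,0,0,0,0],[0,0,-0.05,0,0,0,0],[-0.0007,-0.043,0,0,0,0,0],[-0.0007,-0.043,0,0,0,0,0],[-0.0007,-0.043,0,0,0,0,0],[0,0,0,0,0,0,0],[0,0,0,0,0,0,0]]]}}

```text
t: 6.5
eef_pos: [0.6287, 0.0252, 0.1899]
tool_rot: [0.0, -0.117, 0.993, 0.0]
contact_force: [0.1, 0.3, -0.2]
gripper_width: 0.002
grasp_force: 0.0
```

Run:
```python
from h import *
o=bot.get_obs(); print(o['t'],o['eef_pos'],o['contact_force'])
K,T=cam('wrist');im=imaging.read_camera('wrist'); cv2.imwrite('pics/w3.png',im[:,:,::-1])
for b in blobs(im,(0,0,560,420),800):
    print(np.round(b[:2],1),np.round(b[2],1),np.round(ray(K,T,b[:2],.098),4))
```

```text
6.5 [0.6286968  0.0251602  0.18989381] [ 0.05393047  0.32293517 -0.18926561]
[278.6 215.5] [ 29. 101.] [0.6292 0.0244 0.098 ]
[466.  212.4] [49.6 59.2] [0.5983 0.1446 0.098 ]
[104.5 176.4] [88.7 71.7] [ 0.6295 -0.0904  0.098 ]
[494.8  60.3] [59.3 71.8] [0.5066 0.1253 0.098 ]
[301.8  58.7] [74. 83.] [0.5321 0.0152 0.098 ]
[96.4 58.6] [97.  89.1] [ 0.56   -0.1014  0.098 ]
```

View pics/w3.png

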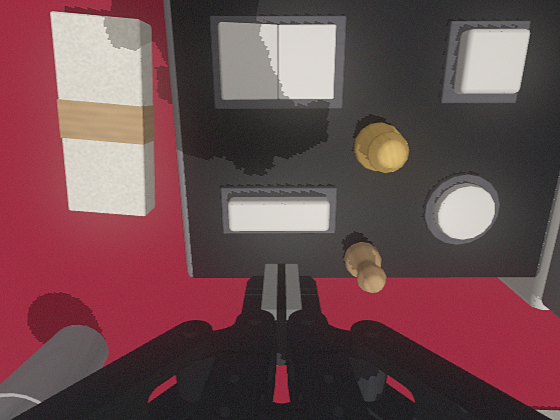

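The round key sits low in its collar at (466,212). The TCP is over the bar key's centre (279,215) to within 1 mm, and the stamp (365,265) is clear. Now I press and release.

{"method": "move_arm", "body": {"commands": [[[0,0,0.046,0,0,0,0],[0,0,0.042,0,0,0,0],[0,0,0.004,0,0,0,0],[0,0,0.004,0,0,0,0],[0,0,0.002,0,0,0,0],[0,0,0.001,0,0,0,0],[0,0,0,0,0,0,0]]]}}

```text
t: 7.42
eef_pos: [0.6296, 0.0253, 0.0921]
tool_rot: [0.001, -0.117, 0.993, 0.0]
contact_force: [-3.2, 3.1, 8.3]
gripper_width: 0.001
grasp_force: 3.9
```

Past the spring's 4 N and at 92 mm, so the bar key is fully down. Next: hold briefly, then raise.

{"method": "move_arm", "body": {"commands": [[[0,0,0.0005,0,0,0,0],[0,0,0,0,0,0,0],[0,0,-0.05,0,0,0,0],[0,0,-0.06,0,0,0,0],[0,0,-0.04,0,0,0,0],[0,0,0,0,0,0,0],[0,0,0,0,0,0,0],[0,0,0,0,0,0,0]]]}}

```text
t: 8.43
eef_pos: [0.6278, 0.0244, 0.2383]
tool_rot: [-0.001, -0.117, 0.993, -0.0]
contact_force: [0.3, 0.2, 0.2]
gripper_width: -0.0
grasp_force: 0.0
```

Run:
```python
from h import *
o=bot.get_obs(); print(o['t'],o['eef_pos'],o['contact_force'])
im=imaging.read_camera('wrist'); cv2.imwrite('pics/w4.png',im[:,:,::-1])
```

```text
8.425 [0.62779922 0.02435689 0.23832639] [0.34732515 0.24604714 0.19863361]
```

View pics/w4.png

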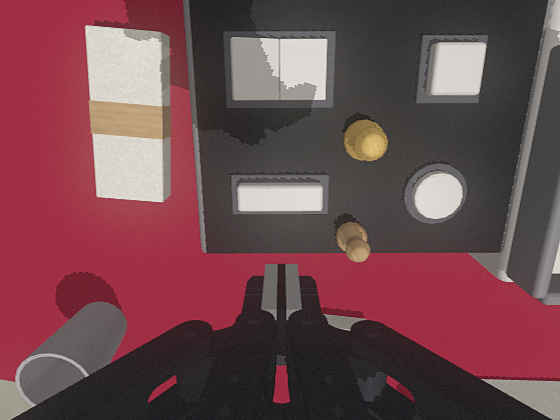

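The bar key (280,196) is back up, the round key (437,195) is in, the rocker (280,70) is over, and the paperweight, stamp and bundle stand undisturbed. The arm is clear.

```bash
python3 -c "
from station import bot
print(bot.hand_in())"
```

```text
the job is handed in; nothing more can be done
None
```

I pushed the rocker over, pressed the round key in and pressed and released the bar key, in that order and without touching the square key or loose items, and handed the job in at about 8.5 s; no verdict was returned.

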